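# Refit the belt idler pulley and its spring clip

## Robot

A 6-joint arm with a two-finger parallel gripper is mounted at the origin on the work surface. World frame = base frame: x ahead of the robot, y to its left, z up, the work surface at z = 0. Lengths are in m, angles in degrees, forces in N, time in s.
With the tool pointing down it reaches from about 0.35 to 0.875 m from the base axis. Payload 4.2 kg.
Tool frame: the origin (TCP) lies at the very end of the fingers, on their centre line; the grasp point (between the pads) lies 19 mm behind it; z points along the fingers, y is the line along which they close (so a half turn about z gives the same grasp; the last joint's range is limited). The gripper opens to 87 mm and grips with 3 to 60 N. Pads are 19 mm wide; open, the fingers measure 117 mm over their backs; the gripper's body (75 mm by 190 mm) begins 51 mm behind the grasp point.
Start: joints at [86.436, 22.042, 0.453, 0, -68.411, -14.817], TCP at [0.197, 0.593, 0.196] pointing down, gripper open.
Joint ranges: [-179.83, 179.83], [-69.29, 118.12], [-61.27, 80.66], [-181.25, 117.63], [-171.15, -9.14], [-177.46, 177.46]. Speed limits (degrees/s): [159.86, 159.86, 180, 180, 180, 180].

## Interface

Orientations are given as a 3x3 rotation matrix whose columns are the frame's x, y, z axes.
In Python, from station import sense, cams, r gives the robot as it stands. The module is installed in compiled form; this text tells all that it offers.
- The arm moves only by the tool step_arm, never from a script. Its argument "targets" is text: rows parted by semicolons, each of 4 numbers parted by spaces: the shift along the tool's x, y, z in cm, then the turn about the tool's z in degrees. In form: x y z turn; .... A call has 1 to 12 rows; each row shifts and turns the commanded pose from where the row before left it, along the tool's axes as they then stand; what a row does not reach is not made up. A row lasts 1/12 s, in which the tool goes at most 41.7 mm and 7.16 degrees, less where a joint would pass 70% of its speed; a pose out of reach is approached as far as the arm can. A call with a gripper value outside its range is refused whole. "claw" is the finger opening in cm, from 0 to 8.7, set as the call begins (left out, the last holds). The fingers move at their own pace and stop on an object; the grip force is fixed at half the most. Time passes only in rows, so rows that do not move let the fingers close. It gives the time, the measured TCP pose, the force, the opening and the grip force at its end, in the units of the state.
- sense(): the state, without advancing time (a new reading comes with each control period).
- cams.capture(name): name is "scene" or "side" or "wrist"; returns a dict with "frame" (384x512x3 uint8, blue, green, red), "vertical_fov" (degrees; the focal length in pixels is half the picture's height over the tangent of half this angle, whatever the lens; pixels are square), "cx", "cy" (the principal point, pixels), "dist_coeffs" ([k1, k2, p1, p2, k3] as OpenCV has them; the pictures are not rectified), "eye" and "rotation" of the camera in the world; the wrist camera has in their place "tool_from_camera" (4x4, takes a point from camera to tool coordinates, whose origin is the TCP and whose axes are the flange's). Camera axes: x right, y down, z forward; pixel columns grow to the right and rows downward; lengths in m; the calibration is good to about 2 mm. A picture is of the moment at which its call begins: read the wrist's pose just before it. There is no depth.
- r.finish_job(): hands the job in; it is judged then, once.
The state is a dict: "time_s": time; "joints": joint angles; "joint_velocities": joint speeds; "effort": joint torques, N m; "tcp_pos": TCP position; "ee_rot": TCP orientation; "wrist_force": force on the tool from outside, world axes, zero at the start; "moment": the same for the moment, N m; "gripper_width": opening from 0.0 (shut) to 1.0 (fully open); "gripper_force": force on a finger pad.
Only numpy, scipy, OpenCV 4.12 (cv2) and the standard library are available. Lean on these libraries where they do the work, as an engineer would, in place of code of your own. Each camera call takes 0.05 s, during which the arm holds its last target. There are 200 camera calls.

## Task

Put the idler pulley back on the belt tensioner's upright stud, hub side up, right down on its shoulder. Then take the spring clip by its thumb grip and press it sideways into the stud's groove just above the hub until it snaps fully home, thumb grip in line with the slide and pointing away from the spring housing so that it clears the belt. The stud gives on its spring, so push by feel and with no more than about 25 N, let it come back to rest, and leave the thread cone, oil bottle and screwdriver where they are.

Things in the scene. Friction and masses are not known exactly. Their poses are not given: they have to be found in the camera images.
- tensioner: Belt tensioner bolted flat on the bench: grey base plate 200 x 84 x 8 mm, two steel guide rails (tops 18 mm above the bench), grey spring housing 64 x 46 mm, top 38 mm. Origin on the bench under the stud's rest position; +x along the plate to the housing (x 72 to 136 mm; plate -52 to 148 mm), z up. The open end, from where the clip goes on, is at -x.
- carriage: Dark steel carriage 46 x 46 mm, top 21 mm above the bench, carrying the stud; origin at bench level on the stud's axis, axes as the tensioner. Pushed to the tensioner's +x it yields on a soft spring, some 11 to 20 mm before the clip snaps over, 28 mm at most to a hard stop (spring force there 16 N), and slides back to rest by itself when let go. It cannot move sideways.
- stud_groove (a point): Point on the upright steel stud's axis 54 mm above the bench: height of the seated pulley's hub top, on which the clip's underside slides. Moves with the carriage. Stud: shoulder 32 mm diameter, its top at 24 mm above the bench; shank 20 mm diameter; groove 15 mm diameter, seen from the hub top up to 61 mm; above it a 20 mm head, edge bevelled, to 69 mm.
- pulley: Cast aluminium V-belt pulley lying hub up on the bench: rim 60 mm diameter, 16 mm high, with a 36 mm hub on top of it up to 30 mm; bore 22 mm right through. Origin: centre of its underside, z along its axis. Seated, its underside is on the stud's shoulder, 24 mm above the bench.
- clip: Open C-shaped spring-steel clip lying flat on the bench, 5 mm thick, bore 16 mm, 27 mm across, mouth 11.6 mm wide between two rounded jaw tips, black thumb grip behind. Origin: centre of the bore, on the underside. +x points out of the mouth (tips reach x = 9 mm), z up. The thumb grip, at -x, is a block 12 mm long (x -33 to -21), 14 mm wide in y, 19 mm high from the underside.
- clip_thumb (a point): Middle of the thumb grip, 27 mm behind the bore's centre, 11 mm above the underside; axes as the clip. Held here, the sprung jaws can spread. They meet the groove when the bore's centre is 12 mm short of the stud's axis and snap round it at roughly 9 to 13 N of push; the force then drops by 2 N or more, and pushing on only moves the carriage.
- cone: Brown cone of thread standing on the bench, 62 mm across the foot, 125 mm high; not part of the job. Origin: centre of its underside.
- oiler: Grey oil bottle with white cap, 44 mm diameter, 120 mm high; not part of the job. Origin: centre of its underside.
- driver: Screwdriver with black handle lying on the bench, 200 mm long; not part of the job. Origin: under its middle, x along it towards the blade.
Things that resemble listed ones, but are neither listed nor needed, are in the scene too. Of the things shaped like the pulley, the aluminium one is meant.

How it is judged:
By the outcome, as a careful person would: the job done as asked, in the order asked, and still so for the second after the job is handed in, with the robot touching nothing.
It also fails if it takes over 72 s, if anything falls off the work surface, if the arm or the gripper's body presses on something with over 40 N, if the wrist force passes 120 N, or if a joint passes its speed limit or range.

## Working session

There is one attempt and no reset: what is moved stays moved. The work goes in short steps, Python scripts to look and compute and a tool call to move; the robot and the scene stay as the last step left them, time stands still between calls to the robot, and variables do not carry over. Pictures are saved under pics/ and viewed, at most 10 in all, crops included, and the job is handed in when it is done.

Besides the shell and the picture viewer there is one more tool, called by a JSON object that holds its "api" and its "payload", one argument or row to a line. step_arm: Moves the arm, as the interface text tells. Its arguments: {"type":"object","properties":{"targets":{"type":"string"},"claw":{"type":"number"}},"required":["targets"]}

```bash
mkdir -p pics; cat > h.py <<'E'
import numpy as np, cv2
from station import sense, cams, r
def cap(n):
    s=sense(); c=cams.capture(n); f=c["frame"]; h=f.shape[0]
    F=h/2/np.tan(np.radians(c["vertical_fov"])/2)
    c["K"]=np.array([[F,0,c["cx"]],[0,F,c["cy"]],[0,0,1]]); c["d"]=np.array(c["dist_coeffs"],float)
    if "eye" in c: c["R"]=np.array(c["rotation"]); c["e"]=np.array(c["eye"])
    else:
        T=np.array(c["tool_from_camera"]); Rt=np.array(s["ee_rot"])
        c["R"]=Rt@T[:3,:3]; c["e"]=Rt@T[:3,3]+np.array(s["tcp_pos"])
    return c
def ray(c,px):
    p=cv2.undistortPoints(np.array(px,float).reshape(-1,1,2),c["K"],c["d"]).reshape(-1,2)
    return np.c_[p,np.ones(len(p))]@c["R"].T
def plane(c,px,z):
    d=ray(c,px); return c["e"]+d*((z-c["e"][2])/d[:,2])[:,None]
def proj(c,P):
    P=(np.array(P,float).reshape(-1,3)-c["e"])@c["R"]
    return cv2.projectPoints(P,np.zeros(3),np.zeros(3),c["K"],c["d"])[0].reshape(-1,2)
E
python3 - <<'E'
from h import *
for n in("scene","side","wrist"):
    c=cap(n); cv2.imwrite(f"pics/{n}.png",c["frame"]); np.save(n,c,allow_pickle=True); print(n,c["e"],c["R"].round(3).tolist(),c["K"][0,0],c["d"])
s=sense(); print(s["tcp_pos"],s["ee_rot"],s["gripper_width"],s["time_s"])
a=cv2.imread("pics/scene.png");b=cv2.imread("pics/side.png")
E
```

```text
scene [1.03070992 0.60019971 0.54701058] [[-0.756, 0.358, -0.548], [0.655, 0.39, -0.648], [-0.018, -0.848, -0.529]] 360.74983123420486 [-0.00166695  0.          0.          0.          0.        ]
side [ 0.39913814 -0.69881503  0.87459378] [[0.964, -0.203, 0.169], [-0.264, -0.712, 0.651], [-0.011, -0.672, -0.74]] 392.44284797879527 [0.03299613 0.         0.         0.         0.        ]
wrist [0.25868812 0.57228017 0.38278064] [[-0.316, -0.921, -0.229], [-0.949, 0.307, 0.075], [0.001, 0.241, -0.97]] 277.28080183521547 [0.01118685 0.         0.         0.         0.        ]
[0.19690984 0.59264281 0.19523719] [[ 9.48919389e-01 -3.15518284e-01 -4.53978700e-04]
 [-3.15518602e-01 -9.48918054e-01 -1.59355663e-03]
 [ 7.20076674e-05  1.65539551e-03 -9.99998627e-01]] 0.9984303644365592 0.15
```

View pics/scene.png

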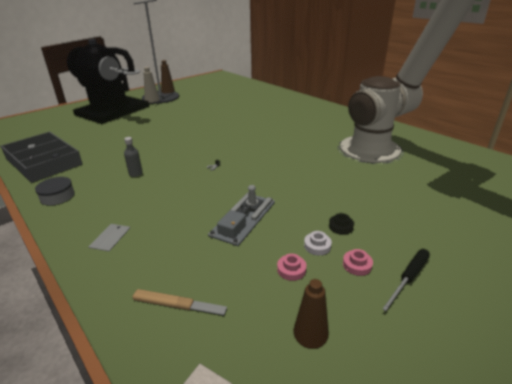

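View pics/side.png

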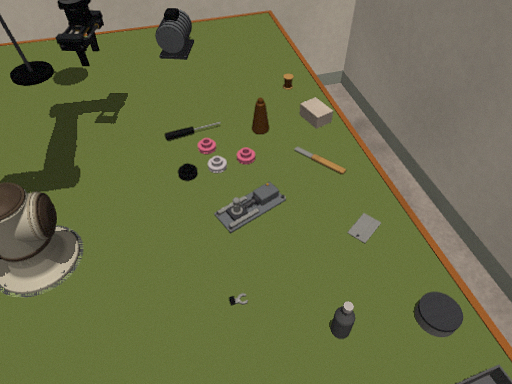

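Both views show the pulley-like things. Scene / side pixels:
- Aluminium (white-grey): (318,242) / (217,163).
- Pink: (292,266) / (246,155) and (358,261) / (207,145).
- Black: (341,223) / (187,172).

I choose the aluminium one. The clip is at (214,165) / (238,299), and the tensioner at (243,215) / (250,205) with its housing to the right in the side view.

```bash
cat > m1.py <<'E'
from h import *
sc=np.load("scene.npy",allow_pickle=True).item(); sd=np.load("side.npy",allow_pickle=True).item()
f=lambda c,p,z:plane(c,[p],z)[0].round(4)
print("pulley",f(sc,(318,242),.02),f(sd,(217,163),.02))
print("clip",f(sc,(214,165),.004),f(sd,(238,299),.004), "grip side",f(sd,(233,300),.011),"jaw",f(sd,(243,298),.004))
print("stud",f(sc,(252,188),.069),f(sd,(237,201),.069),"housing",f(sc,(232,219),.038),f(sd,(265,190),.038))
print("cone",f(sd,(261,131),0),"oiler",f(sd,(342,335),0))
def crop(c,x,y,w,k): return cv2.resize(c["frame"][y:y+w,x:x+w],None,fx=k,fy=k,interpolation=cv2.INTER_CUBIC)
t=[crop(sd,205,155,90,4.4),crop(sd,215,275,50,7.92)]
b=np.hstack(t); cv2.imwrite("pics/c1.png",b); print(b.shape)
E
python3 m1.py
```

```text
pulley [0.5266 0.2199 0.02  ] [0.5179 0.2034 0.02  ]
clip [ 0.4689 -0.2601  0.004 ] [ 0.4722 -0.2577  0.004 ] grip side [ 0.4595 -0.2605  0.011 ] jaw [ 0.4843 -0.2584  0.004 ]
stud [0.5372 0.0084 0.069 ] [ 0.5329 -0.0102  0.069 ] housing [0.63   0.0433 0.038 ] [0.626  0.0351 0.038 ]
cone [0.7023 0.3412 0.    ] oiler [ 0.677 -0.403  0.   ]
(396, 792, 3)
```

View pics/c1.png

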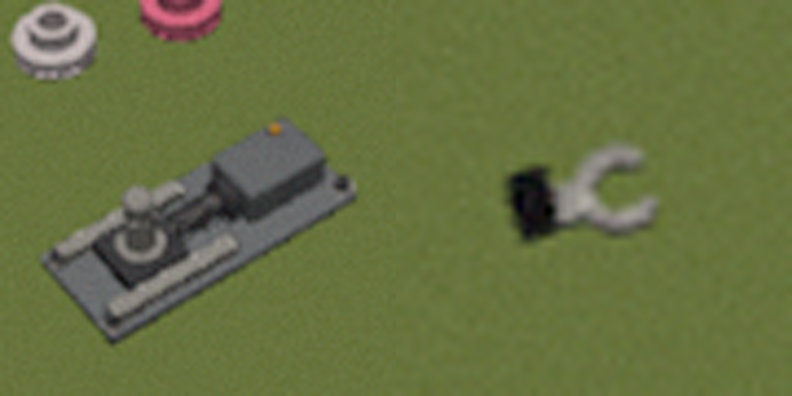

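The crop shows the aluminium pulley hub up at top left and the stud on its carriage, with the housing to the right (+x about 25° from world x). The clip's grip is to the left and its mouth opens to the right, roughly along world +x. I'll move above the pulley.

{"api": "step_arm", "payload": {
  "targets": "3.4 2.1 0 0;3.4 2.1 0 0;3.4 2.1 0 0;3.4 2.1 0 0;3.4 2.1 0 0;3.4 2.1 0 0;3.4 2.1 0 0;3.4 2.1 0 0;3.4 2.1 0 0;3.4 2.1 0 0;3.4 2.1 0 0;3.4 2.1 0 0"
}}

```text
time_s: 1.15
tcp_pos: [0.5055, 0.2235, 0.196]
ee_rot: [[0.949, -0.315, -0.0], [-0.315, -0.949, -0.0], [-0.0, 0.0, -1.0]]
wrist_force: [1.4, -0.1, -0.6]
gripper_width: 0.994
gripper_force: 0.0
```

```bash
python3 - <<'E'
from h import *
print(np.round(sense()["joints"],1))
c=cap("wrist"); cv2.imwrite("pics/w1.png",c["frame"]); np.save("w1",c,allow_pickle=True)
s=sense();print(s["tcp_pos"],proj(c,[[.522,.21,.03],[.53,-.005,.069]]))
E
```

```text
[ 40.7  15.   -9.8  -0.  -65.2  31. ]
[0.50880067 0.21895502 0.19576543] [[259.96837233 159.24742808]
 [449.95116847  93.0737126 ]]
```

View pics/w1.png

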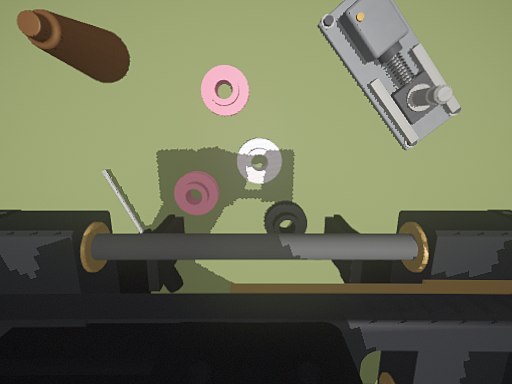

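This wrist view has the white aluminium pulley at (259,161), with the black one at (285,219) and the pink ones at (224,90) and (196,193). The stud top is at (445,96) and the left plate edge runs (320,20) to (408,149).

```bash
cat >> h.py <<'E'
def blob(mask,near):
    cs,_=cv2.findContours(mask.astype(np.uint8),cv2.RETR_EXTERNAL,cv2.CHAIN_APPROX_NONE)
    cs=[k for k in cs if len(k)>8]
    return min(cs,key=lambda k:np.hypot(*(k.reshape(-1,2).mean(0)-near)))
def tool(v):  # world vector -> tool cm
    return (np.array(sense()["ee_rot"]).T@v*100).round(2)
E
python3 - <<'E'
from h import *
c=np.load("w1.npy",allow_pickle=True).item(); f=c["frame"]; 
hsv=cv2.cvtColor(f,cv2.COLOR_BGR2HSV)
m=(hsv[...,1]<45)&(hsv[...,2]>60); m[:120]=0;m[200:]=0;m[:,:225]=0;m[:,300:]=0
k=blob(m,(259,161)); e=cv2.fitEllipse(cv2.convexHull(k)); print(e, plane(c,[e[0]],.011).round(4))
h=cv2.cvtColor(f,cv2.COLOR_BGR2GRAY)[150:176,245:276]; print(h[::2,::2])
p=plane(c,[(320,20),(408,149),(460,113)],.008); print(p.round(4)); d=p[0]-p[1]; print("yaw",np.degrees(np.arctan2(d[1],d[0])), np.linalg.norm(d))
d=p[1]-p[2];print(np.degrees(np.arctan2(d[1],d[0])),np.linalg.norm(d))
E
```

```text
((258.965087890625, 160.4593048095703), (45.51704025268555, 45.98012161254883), 11.452644348144531) [[0.5184 0.2122 0.011 ]]
[[249 249 255 110 220 250 251 250 252 250 246 182 172 181 199 180]
 [252 253 173 251 250 249 249 250 249 251 216 153 152 159 156 156]
 [181 189 226 241 255 197 210 185 194 224 152 159 160 150 159 159]
 [159 146 153 153 146 106 107 109 108 108 136 163 160 160 158 157]
 [157 158 159 158 111 113 113 113 114 113 109 151 155 155 156 157]
 [158 161 161 137 110 113 113 112 112 113 112 131 164 162 160 159]
 [157 154 155 129 110 111 110 106 108 112 111 125 160 157 158 158]
 [158 160 162 138 160 143 159 173 170 109 117 126 159 156 156 155]
 [153 203 142 171 131 160 172 171 141 122 127 149 161 159 160 158]
 [143 243 251 253 200 127 134 137 126 126 132 159 157 157 155 155]
 [151 255 248 247 252 229 129 113 134 230 145 153 153 155 156 157]
 [152 228 241 245 243 244 247 249 249 251 220 157 160 160 159 158]
 [153 177 248 244 245 246 247 247 245 253 141 156 156 156 155 156]]
[[ 0.6558  0.0898  0.008 ]
 [ 0.4695  0.0181  0.008 ]
 [ 0.4942 -0.0538  0.008 ]]
yaw 21.03494474563187 0.19958144135108055
108.89794982313083 0.07606148806172051
```

{"api": "step_arm", "payload": {
  "targets": "1.5 3.3 -0.6 0;1.5 3.3 -0.6 0;1.5 3.3 -0.7 0;1.5 3.3 -0.7 0;1.5 3.3 -0.7 0;1.5 3.3 -0.7 0;0 0 0 -6.6;0 0 0 -6.6;0 0 0 -6.6;0 0 0 -6.6;0 0 0 -6.6;0 0 0 -6.6"
}}

```text
time_s: 2.2
tcp_pos: [0.5275, 0.0089, 0.2357]
ee_rot: [[0.93, 0.367, -0.001], [0.367, -0.93, -0.0], [-0.001, -0.0, -1.0]]
wrist_force: [-0.2, -0.0, -0.1]
gripper_width: 1.001
gripper_force: 0.0
```

{"api": "step_arm", "payload": {
  "targets": "0 0 0 0;0 0 0 0;0 0 0 0;0 0 0 0"
}}

```text
time_s: 2.53
tcp_pos: [0.5277, 0.009, 0.236]
ee_rot: [[0.933, 0.36, -0.0], [0.36, -0.933, -0.0], [-0.0, -0.0, -1.0]]
wrist_force: [0.1, -0.4, 0.1]
gripper_width: 1.003
gripper_force: 0.0
```

```bash
python3 - <<'E'
from h import *
c=cap("wrist"); cv2.imwrite("pics/w2.png",c["frame"]); np.save("w2",c,allow_pickle=True)
s=sense();print(s["tcp_pos"],s["ee_rot"],s["time_s"],s["joints"][5],proj(c,[[.53,0,.069]]))
E
```

```text
[0.52768868 0.00905662 0.23598413] [[ 9.32665548e-01  3.60742230e-01 -1.34925732e-04]
 [ 3.60742232e-01 -9.32665557e-01 -1.09297626e-05]
 [-1.29783410e-04 -3.84795966e-05 -9.99999991e-01]] 2.5833 92.53947584827907 [[261.33145214 175.42610535]]
```

View pics/w2.png

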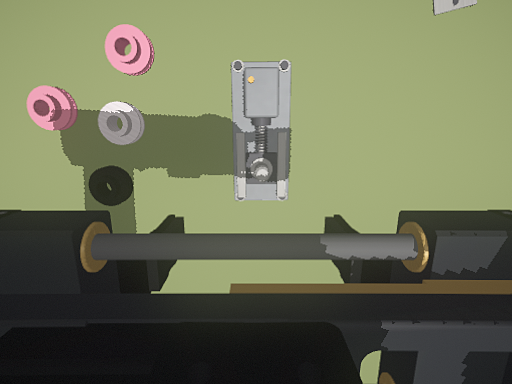

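The tensioner is upright in this view: plate columns 232–291, rows 60–200, stud head near (261,172), so the tool's yaw nearly matches it. Next I'll measure it precisely.

```bash
python3 - <<'E'
from h import *
c=np.load("w2.npy",allow_pickle=True).item(); f=c["frame"]; 
hsv=cv2.cvtColor(f,cv2.COLOR_BGR2HSV); g=cv2.cvtColor(f,cv2.COLOR_BGR2GRAY)
m=(hsv[...,1]<50); m[:50]=0;m[206:]=0;m[:,:222]=0;m[:,300:]=0
m=cv2.morphologyEx(m.astype(np.uint8),cv2.MORPH_CLOSE,np.ones((5,5)))
k=blob(m,(261,130)).reshape(-1,2); 
Rt=np.array(sense()["ee_rot"])
# plate edges: fit lines left & right at z=.008 (in world)
P=plane(c,k,.008); yaw=[]
L=[];
for sgn in(0,1):
  rows=range(70,190,3); px=[(k[k[:,1]==r0][:,0].min(),r0) if sgn==0 else (k[k[:,1]==r0][:,0].max()+1,r0) for r0 in rows if (k[:,1]==r0).any()]
  W=plane(c,px,.008)[:,:2].astype(np.float32); vx,vy,x,y=cv2.fitLine(W,cv2.DIST_HUBER,0,.001,.001).ravel(); 
  if vx<0: vx,vy=-vx,-vy
  print("edge",np.degrees(np.arctan2(vy,vx)),x,y); L.append((vx,vy,x,y))
a=cv2.minAreaRect(P[:,:2].astype(np.float32)*1000); print(a)
roi=g[152:192,240:284]; 
cv2.imwrite("pics/c2.png",np.hstack([cv2.resize(f[150:194,238:286],None,fx=8,fy=8,interpolation=cv2.INTER_NEAREST),cv2.resize(f[98:146,94:146],None,fx=7.33,fy=7.33,interpolation=cv2.INTER_NEAREST)[:352]]))
print(np.degrees(np.arctan2(Rt[1,0],Rt[0,0])))
e=cv2.HoughCircles(cv2.resize(roi,None,fx=6,fy=6,interpolation=cv2.INTER_CUBIC),cv2.HOUGH_GRADIENT,1,20,param1=100,param2=15,minRadius=40,maxRadius=90); print(e)
E
```

```text
edge 21.588177 0.5545406 0.05313801
edge 21.680714 0.5865859 -0.024459971
((576.7686767578125, 17.701454162597656), (203.21395874023438, 84.01449584960938), 21.532312393188477)
21.14578623010984
[[[126.5 102.5  46.8]]]
```

View pics/c2.png

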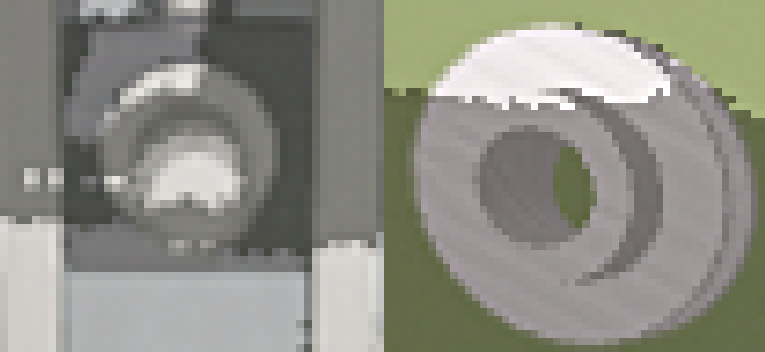

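The crop shows the shoulder ring centred near px (261.4,169.3) and the head near (261.5,170.6). On the pulley, rim and hub are plainly aluminium, hub up.

```bash
python3 - <<'E'
from h import *
c=np.load("w2.npy",allow_pickle=True).item()
print("shoulder",plane(c,[(261.4,169.4)],.024)[0],"head",plane(c,[(261.5,170.6)],.069)[0],plane(c,[(261.5,172)],.069)[0])
for v in(.5322,):
  print("proj of centre .5322,0: head/shoulder",proj(c,[[v,0,.069],[v,0,.024]]))
u=np.array([np.cos(np.radians(21.6)),np.sin(np.radians(21.6))]);n=np.array([-u[1],u[0]])
for q in((.5545406,.05313801),(.5865859,-.02445997)): print(n@q)
print(n@plane(c,[(261.4,169.4)],.024)[0][:2],n@plane(c,[(261.5,170.6)],.069)[0][:2])
t=np.array(sense()["tcp_pos"])
print("stud->pulley delta tool",tool(np.array([.5184,.2122,0])-np.array([.5315,.0005,0])))
E
```

```text
shoulder [ 0.53091966 -0.00099162  0.024     ] head [0.53597683 0.00211606 0.069     ] [0.53427109 0.00144501 0.069     ]
proj of centre .5322,0: head/shoulder [[261.95219858 173.86766214]
 [261.08771943 168.34390986]]
-0.1547335381155982
-0.2386789770001713
-0.19636654780652482 -0.19533877293484644
stud->pulley delta tool [  6.42 -20.22  -0.  ]
```

{"api": "step_arm", "payload": {
  "targets": "1.1 -3.2 0.7 -0.4;1.1 -3.2 0.7 0;1.1 -3.2 0.7 0;1.1 -3.2 0.7 0;1.1 -3.2 0.7 0;1 -3.2 0.7 0;0 0 0 0;0 0 0 0;0 0 0 0;0 0 0 0",
  "claw": 5.5
}}

```text
time_s: 3.42
tcp_pos: [0.5178, 0.2108, 0.1944]
ee_rot: [[0.93, 0.367, 0.0], [0.367, -0.93, 0.0], [0.0, 0.0, -1.0]]
wrist_force: [0.2, 0.0, 0.7]
gripper_width: 0.634
gripper_force: 0.0
```

```bash
cat > m2.py <<'E'
from h import *
c=cap("wrist"); cv2.imwrite("pics/w3.png",c["frame"]); np.save("w3",c,allow_pickle=True)
s=sense();print(s["tcp_pos"],s["time_s"])
f=c["frame"];hsv=cv2.cvtColor(f,cv2.COLOR_BGR2HSV)
q=proj(c,[[.5184,.2122,.011]])[0]; x,y=q.astype(int); print(q)
m=(hsv[...,1]<45)&(hsv[...,2]>60); M=np.zeros_like(m);M[y-32:y+32,x-32:x+32]=1; 
k=blob(m&M,q); e=cv2.fitEllipse(cv2.convexHull(k)); p=plane(c,[e[0]],.010)[0]; print(e,p)
print("tool cm to pulley",tool(p-np.array(s["tcp_pos"])))
cv2.imwrite("pics/c3.png",cv2.resize(f[y-35:y+35,x-35:x+35],None,fx=7,fy=7,interpolation=cv2.INTER_NEAREST))
E
python3 m2.py
```

```text
[0.51791304 0.21059563 0.19447181] 3.4667
[253.37527989 171.71501897]
((253.25653076171875, 171.60540771484375), (45.20472717285156, 45.94065856933594), 3.5006442070007324) [0.51831976 0.21234391 0.01      ]
tool cm to pulley [ 0.09 -0.15 18.45]
```

View pics/c3.png

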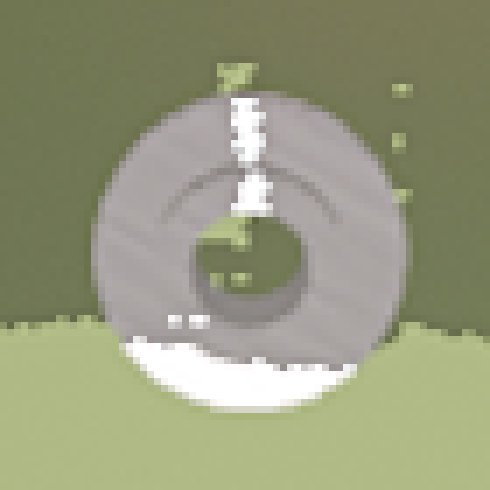

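The pulley's silhouette is clean, centred at px (253.3,171.6), hub up. I'll descend and grip the hub.

{"api": "step_arm", "payload": {
  "targets": "0.1 -0.15 3 0;0 0 3 0;0 0 3 0;0 0 3 0;0 0 2.5 0;0 0 2 0;0 0 1 0;0 0 0 0;0 0 0 0"
}}

```text
time_s: 4.22
tcp_pos: [0.5188, 0.2129, 0.0196]
ee_rot: [[0.93, 0.368, 0.001], [0.368, -0.93, 0.0], [0.001, 0.0, -1.0]]
wrist_force: [0.2, 0.2, 0.7]
gripper_width: 0.631
gripper_force: 0.0
```

{"api": "step_arm", "payload": {
  "targets": "0 0 0 0;0 0 0 0;0 0 0 0;0 0 0 0;0 0 0 0;0 0 0 0",
  "claw": 3
}}

```text
time_s: 4.72
tcp_pos: [0.5181, 0.2134, 0.0194]
ee_rot: [[0.93, 0.368, 0.0], [0.368, -0.93, 0.0], [0.001, -0.0, -1.0]]
wrist_force: [0.0, -0.0, -0.1]
gripper_width: 0.359
gripper_force: 0.0
```

The opening is below the hub's diameter with no grip force, so something is off. I'll look.

```bash
python3 - <<'E'
from h import *
s=sense();print(s["tcp_pos"],s["gripper_width"],s["gripper_force"],s["time_s"])
a=cap("side")["frame"][125:205,165:285]; b=cap("scene")["frame"][190:290,270:390]
w=cap("wrist")["frame"]
cv2.imwrite("pics/c4.png",np.vstack([np.hstack([cv2.resize(a,(400,267),interpolation=2),cv2.resize(b,(320,267),interpolation=2)]),cv2.resize(w,(720,540),interpolation=2)[150:450]]))
E
```

```text
[0.51814274 0.21336749 0.01940851] 0.35867149618265753 0.0 4.7167
```

View pics/c4.png

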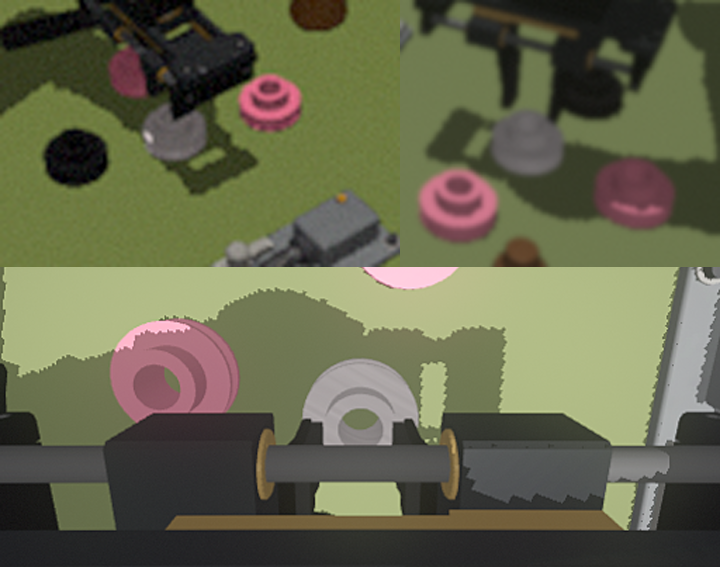

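```bash
python3 - <<'E'
from h import *
s=sense(); t=np.array(s["tcp_pos"]); R=np.array(s["ee_rot"])
for n in("scene","side","wrist"):
    c=cap(n); f=c["frame"]
    print(n,"tcp",proj(c,[t]).round(1).tolist(),"tips",proj(c,[t+R[:,1]*.0156,t-R[:,1]*.0156]).round(1).tolist(),"hubtop",proj(c,[[.5183,.2123,.03]]).round(1).tolist())
    np.save("d_"+n,c,allow_pickle=True)
    if n!="wrist":
        hsv=cv2.cvtColor(f,cv2.COLOR_BGR2HSV); x,y=proj(c,[[.5183,.2123,.015]])[0].astype(int)
        m=(hsv[...,1]<60)&(hsv[...,2]>110); M=np.zeros_like(m);M[y-22:y+22,x-22:x+22]=1
        k=blob(m&M,(x,y)); print("bbox",cv2.boundingRect(k),"pred",x,y)
c=np.load("scene.npy",allow_pickle=True).item();d=np.load("side.npy",allow_pickle=True).item()
for c in(c,d):
    f=c["frame"];hsv=cv2.cvtColor(f,cv2.COLOR_BGR2HSV); x,y=proj(c,[[.5183,.2123,.015]])[0].astype(int)
    m=(hsv[...,1]<60)&(hsv[...,2]>110); M=np.zeros_like(m);M[y-22:y+22,x-22:x+22]=1
    k=blob(m&M,(x,y)); print("before bbox",cv2.boundingRect(k),"pred",x,y, "pred rim base circle box",
      [ (lambda q:(q.min(0).round(1).tolist(),q.max(0).round(1).tolist()))(proj(c,[[.5183+.03*np.cos(a),.2123+.03*np.sin(a),z] for a in np.linspace(0,6.28,40) for z in(0,.016)]))])
E
```

```text
scene tcp [[318.2, 239.2]] tips [[311.6, 237.2], [324.9, 241.2]] hubtop [[318.2, 235.3]]
bbox (316, 251, 7, 3) pred 317 240
side tcp [[216.4, 161.1]] tips [[219.1, 163.8], [213.7, 158.5]] hubtop [[216.3, 158.8]]Traceback (most recent call last):
  File "<stdin>", line 10, in <module>
  File "h.py", line 23, in blob
    return min(cs,key=lambda k:np.hypot(*(k.reshape(-1,2).mean(0)-near)))
ValueError: min() iterable argument is empty
```

{"api": "step_arm", "payload": {
  "targets": "0 0 0 0;0 0 0 0;0 0 0 0",
  "claw": 2.6
}}

```text
time_s: 5.22
tcp_pos: [0.518, 0.2132, 0.019]
ee_rot: [[0.93, 0.368, -0.0], [0.368, -0.93, -0.0], [-0.0, 0.0, -1.0]]
wrist_force: [0.7, -0.2, 0.2]
gripper_width: 0.308
gripper_force: 0.0
```

```bash
python3 - <<'E'
from h import *
s=sense(); t=np.array(s["tcp_pos"]); R=np.array(s["ee_rot"]); g=s["gripper_width"]*.087/2
out=[]
for n,(x,y) in(("scene",(280,190)),("side",(185,125))):
    c=cap(n); f=cv2.resize(c["frame"][y:y+60,x:x+75],None,fx=5.3,fy=5.3,interpolation=2)
    f=np.clip(f.astype(float)*1.6,0,255).astype(np.uint8)
    for q in proj(c,[t+R[:,1]*g,t-R[:,1]*g]): cv2.circle(f,tuple(((q-(x,y)+.5)*5.3).astype(int)),3,(0,255,255),1)
    out.append(f)
w=cap("wrist"); f=cv2.resize(w["frame"][150:270,150:360],None,fx=3.79,fy=3,interpolation=2)
for q in proj(w,[t+R[:,1]*g,t-R[:,1]*g]): cv2.circle(f,tuple(((q-(150,150)+.5)*(3.79,3)).astype(int)),3,(0,255,255),1)
a=np.hstack(out); f=f[:,:a.shape[1]]; a=a[:,:f.shape[1]]; o=np.vstack([a,f])[:600]; print(o.shape); cv2.imwrite("pics/c5.png",o)
E
```

```text
(600, 796, 3)
```

View pics/c5.png

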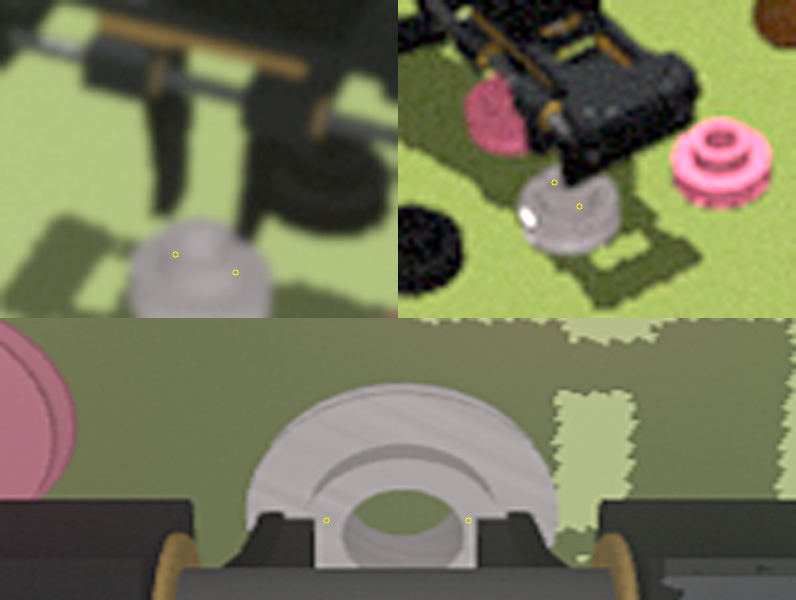

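The pictures show the fingertips well above the reported TCP. The tips at scene (312.1,230) and side (217.8,160) lie about 20 mm higher than the projected dots. I'll triangulate to get the offset.

```bash
python3 - <<'E'
from h import *
s=sense(); t=np.array(s["tcp_pos"]); R=np.array(s["ee_rot"]); g=s["gripper_width"]*.087/2
a=np.load("d_scene.npy",allow_pickle=True).item(); b=np.load("d_side.npy",allow_pickle=True).item()
def tri(p,q):
    d1=ray(a,[p])[0];d2=ray(b,[q])[0]; A=np.c_[d1,-d2]; k=np.linalg.lstsq(A,b["e"]-a["e"],rcond=None)[0]
    x=a["e"]+k[0]*d1;y=b["e"]+k[1]*d2; return (x+y)/2,np.linalg.norm(x-y)
print(t,g)
p,e=tri((280+170/5.3-.5,190+212/5.3-.5),(185+(570-398)/5.3-.5,125+185/5.3-.5)); print(p,e,(R.T@(p-t)).round(4))
for z in(.02,.03,.04,.05):
    P=t+R[:,1]*g; P[2]=z; print(z,((proj(a,[P])[0]-(280,190)+.5)*5.3).round(),((proj(b,[P])[0]-(185,125)+.5)*5.3+(398,0)).round())
# wrist camera check: ring of bench objects with z
E
```

```text
[0.51804674 0.2132478  0.0190279 ] 0.01326235539707947
[0.52019221 0.19658722 0.0394309 ] 0.004889111262644827 [-0.0041  0.0163 -0.0204]
0.02 [176. 253.] [579. 205.]
0.03 [177. 235.] [578. 193.]
0.04 [179. 216.] [577. 180.]
0.05 [180. 197.] [575. 168.]
```

The tips are about 20 mm short of the reported TCP, with x and y consistent. I'll reopen and go down by that much, watching the force.

{"api": "step_arm", "payload": {
  "targets": "0 0 0 0;0 0 0 0;0 0 0 0;0 0 0 0;0 0 0.5 0;0 0 0.5 0;0 0 0.4 0;0 0 0.4 0;0 0 0 0;0 0 0 0",
  "claw": 5.5
}}

```text
time_s: 6.2
tcp_pos: [0.5178, 0.2131, 0.0005]
ee_rot: [[0.93, 0.368, -0.001], [0.368, -0.93, -0.001], [-0.001, 0.0, -1.0]]
wrist_force: [0.2, 0.4, -0.2]
gripper_width: 0.633
gripper_force: 0.0
```

{"api": "step_arm", "payload": {
  "targets": "0 0 0 0;0 0 0 0;0 0 0 0;0 0 0 0;0 0 0 0;0 0 0 0",
  "claw": 2.5
}}

```text
time_s: 6.7
tcp_pos: [0.5182, 0.2132, 0.0013]
ee_rot: [[0.93, 0.368, 0.0], [0.368, -0.93, 0.0], [0.0, -0.0, -1.0]]
wrist_force: [-0.2, -1.0, 0.5]
gripper_width: 0.377
gripper_force: 30.0
```

{"api": "step_arm", "payload": {
  "targets": "0 0 -1 0;0 0 -2 0;0 0 -3 0;0 0 -3 0;0 0 -1 0;0 0 0 0;0 0 0 0"
}}

```text
time_s: 7.28
tcp_pos: [0.5175, 0.2132, 0.101]
ee_rot: [[0.93, 0.368, -0.0], [0.368, -0.93, 0.001], [0.0, -0.001, -1.0]]
wrist_force: [0.1, -0.5, -1.2]
gripper_width: 0.376
gripper_force: 30.0
```

```bash
python3 - <<'E'
from h import *
c=cap("wrist"); s=sense(); t=np.array(s["tcp_pos"]); R=np.array(s["ee_rot"]); print(t,s["gripper_width"],s["gripper_force"],s["wrist_force"]); f=c["frame"]; cv2.imwrite("pics/w4.png",f); np.save("w4",c,allow_pickle=True)
hsv=cv2.cvtColor(f,cv2.COLOR_BGR2HSV)
m=(hsv[...,1]<45)&(hsv[...,2]>70); m[:100]=0;m[228:]=0;m[:,:190]=0;m[:,325:]=0
k=blob(m,(256,205)).reshape(-1,2); print(k.min(0),k.max(0))
# top envelope of the rim: for each column topmost row
cols=np.unique(k[:,0]); top=np.array([(x,k[k[:,0]==x][:,1].min()) for x in cols],float)
from scipy.optimize import least_squares
h=t[2]-.0013+.016
for zz in(h,):
    # rim top circle front arc: points where arc reaches
    sel=top[top[:,1]<top[:,1].min()+25]
    Q=((plane(c,sel,zz)-t)@R)[:,:2]
    fit=least_squares(lambda p:np.hypot(*(Q-p[:2]).T)-.03,[0,0],loss="soft_l1",f_scale=.0005); print("centre tool m",fit.x,np.abs(fit.fun).max(),len(sel))
    fit=least_squares(lambda p:np.hypot(*(Q-p[:2]).T)-p[2],[0,0,.03],loss="soft_l1",f_scale=.0005); print(fit.x)
E
```

```text
[0.51685633 0.21265385 0.09983482] 0.38125967676198536 29.9997622333467 [-0.30635447 -0.18356095 -1.06627328]
[209 176] [298 227]
centre tool m [ 0.00274234 -0.00064091] 0.0009327666884282014 77
[ 0.00519568 -0.00061817  0.02782663]
```

The pulley is held, centred in the tool to within about 0.5 mm. Its silhouette top is the rim's lower edge, which makes the fitted radius 30 mm. I'll carry it over the stud.

{"api": "step_arm", "payload": {
  "targets": "-0.8 2.6 0 0;-0.8 2.6 0 0;-0.8 2.6 0 0;-0.8 2.6 0 0;-0.8 2.6 0 0;-0.8 2.6 0 0;-0.8 2.6 0 0;-0.9 2.3 0 0;0 0 0 0;0 0 0 0;0 0 0 0;0 0 0 0"
}}

```text
time_s: 8.33
tcp_pos: [0.5327, -0.0007, 0.1001]
ee_rot: [[0.929, 0.369, -0.002], [0.369, -0.929, -0.0], [-0.002, -0.0, -1.0]]
wrist_force: [-0.1, -0.4, -1.6]
gripper_width: 0.381
gripper_force: 30.0
```

```bash
python3 - <<'E'
from h import *
for i in range(3):
  c=cap("wrist"); s=sense(); t=np.array(s["tcp_pos"]); print(t,s["wrist_force"], tool(np.array([.5326,-.0012,t[2]])-t))
f=c["frame"]; cv2.imwrite("pics/w5.png",f); np.save("w5",c,allow_pickle=True)
# recheck tensioner lateral with held pulley: plate edges visible ahead
hsv=cv2.cvtColor(f,cv2.COLOR_BGR2HSV); 
print([ (r0,(lambda x:(x.min(),x.max()+1) if len(x) else None)(190+np.where(hsv[r0,190:330,1]<50)[0])) for r0 in range(20,180,15)])
E
```

```text
[ 5.32868221e-01 -5.05816825e-04  1.00376388e-01] [ 0.54444339 -0.42738269 -1.00065407] [-0.05  0.05  0.  ]
[ 5.32989230e-01 -4.17411195e-04  1.00610773e-01] [ 0.12786591 -0.1215238  -0.79686633] [-0.07  0.06  0.  ]
[ 5.33047322e-01 -4.61846436e-04  1.00774644e-01] [ 1.01801332 -0.06055644 -0.40302819] [-0.07  0.05  0.  ]
[(20, None), (35, (np.int64(209), np.int64(300))), (50, (np.int64(209), np.int64(300))), (65, (np.int64(210), np.int64(299))), (80, (np.int64(210), np.int64(298))), (95, (np.int64(211), np.int64(298))), (110, (np.int64(211), np.int64(297))), (125, (np.int64(212), np.int64(297))), (140, (np.int64(212), np.int64(296))), (155, (np.int64(213), np.int64(296))), (170, (np.int64(213), np.int64(295)))]
```

```bash
python3 - <<'E'
from h import *
c=np.load("w5.npy",allow_pickle=True).item(); s=sense(); t=np.array(s["tcp_pos"]); R=np.array(s["ee_rot"])
print(c["K"][0,2])
for a,b,r0 in((209,300,40),(211,297.5,110),(213,295,170)):
    P=(plane(c,[(a,r0),(b,r0)],.008)-t)@R; print(P[:,:2].round(4).tolist(),P[:,1].mean().round(4))
P=(plane(c,[(209,225),(299,225)],t[2]-.0013)-t)@R; print(P.round(4).tolist())
E
```

```text
253.90706606044884
[[0.1384, -0.0414], [0.1383, 0.0418]] 0.0002
[[0.0772, -0.042], [0.0771, 0.0419]] -0.0001
[[0.0184, -0.0422], [0.0184, 0.0415]] -0.0003
[[-0.0065, -0.0329, 0.0013], [-0.0066, 0.0322, 0.0013]]
```

{"api": "step_arm", "payload": {
  "targets": "-0.05 0 1 0;0 0 1 0;0 0 0.7 0;0 0 0.4 0;0 0 0.3 0;0 0 0.3 0;0 0 0.3 0;0 0 0 0"
}}

```text
time_s: 9.15
tcp_pos: [0.5324, -0.0015, 0.0605]
ee_rot: [[0.93, 0.368, -0.001], [0.368, -0.93, -0.0], [-0.001, -0.0, -1.0]]
wrist_force: [-0.5, 0.1, -1.1]
gripper_width: 0.381
gripper_force: 30.0
```

The bottom is already 10 mm below the head top with no side force, so the stud is in the bore.

{"api": "step_arm", "payload": {
  "targets": "0 0 0.5 0;0 0 0.5 0;0 0 0.5 0;0 0 0.5 0;0 0 0.5 0;0 0 0.5 0;0 0 0.2 0;0 0 0.2 0;0 0 0 0"
}}

```text
time_s: 9.9
tcp_pos: [0.5323, -0.0016, 0.0265]
ee_rot: [[0.93, 0.368, -0.001], [0.368, -0.93, -0.0], [-0.001, -0.0, -1.0]]
wrist_force: [-0.7, 0.8, -0.8]
gripper_width: 0.379
gripper_force: 30.0
```

{"api": "step_arm", "payload": {
  "targets": "0 0 0.1 0;0 0 0.1 0;0 0 0.1 0;0 0 0 0"
}}

```text
time_s: 10.23
tcp_pos: [0.5324, -0.0015, 0.0251]
ee_rot: [[0.929, 0.369, -0.0], [0.369, -0.929, -0.0], [-0.0, 0.0, -1.0]]
wrist_force: [-4.0, 1.1, 5.7]
gripper_width: 0.381
gripper_force: 30.0
```

Contact at bottom height 24 mm: the pulley is seated. Release, lift, and go over the clip.

{"api": "step_arm", "payload": {
  "targets": "0 0 0 0;0 0 0 0;0 0 0 0;0 0 0 0;0 0 -2 0;0 0 -3.5 0;0 0 -3.5 0;0 0 -3.5 0;-2 2.7 -2 0;-2 2.7 -2 0;-2 2.7 0 0;-2 2.7 0 0",
  "claw": 5.5
}}

```text
time_s: 11.23
tcp_pos: [0.4988, -0.1325, 0.1909]
ee_rot: [[0.929, 0.369, 0.005], [0.369, -0.929, -0.0], [0.004, 0.002, -1.0]]
wrist_force: [0.4, 0.0, 0.2]
gripper_width: 0.638
gripper_force: 0.0
```

{"api": "step_arm", "payload": {
  "targets": "-1.8 2.7 0 0;-1.8 2.7 0 0;-1.8 2.7 0 0;-1.8 2.7 0 0;0 0 0 5.5;0 0 0 5.5;0 0 0 5.5;0 0 0 0;0 0 0 0;0 0 0 0"
}}

```text
time_s: 12.07
tcp_pos: [0.4711, -0.2582, 0.189]
ee_rot: [[0.996, 0.091, 0.0], [0.091, -0.996, -0.0], [0.0, 0.0, -1.0]]
wrist_force: [0.1, -0.4, -0.1]
gripper_width: 0.636
gripper_force: 0.0
```

```bash
cat > m3.py <<'E'
from h import *
c=cap("wrist"); s=sense(); t=np.array(s["tcp_pos"]); R=np.array(s["ee_rot"]); print(t,s["time_s"],np.degrees(np.arctan2(R[1,0],R[0,0])))
f=c["frame"]; cv2.imwrite("pics/w6.png",f); np.save("w6",c,allow_pickle=True)
hsv=cv2.cvtColor(f,cv2.COLOR_BGR2HSV)
q=proj(c,[[.471,-.259,.005]])[0]; x,y=q.astype(int); print(q)
steel=(hsv[...,1]<45)&(hsv[...,2]>90); blk=hsv[...,2]<50; M=np.zeros_like(blk); M[y-40:min(y+40,208),x-50:x+50]=1
for n,m,z in(("steel",steel,.005),("black",blk,.019)):
    k=max(cv2.findContours((m&M).astype(np.uint8),cv2.RETR_EXTERNAL,cv2.CHAIN_APPROX_NONE)[0],key=len)
    r_=cv2.minAreaRect(k); P=plane(c,k.reshape(-1,2),z); a=cv2.minAreaRect(P[:,:2].astype(np.float32)*1000)
    print(n,r_,"world mm",a)
o=f[max(y-40,0):y+40,x-50:x+50]; cv2.imwrite("pics/c6.png",cv2.resize(o,None,fx=8,fy=7.5,interpolation=0)); print(x-50,y-40)
# seated pulley check
for n in("side","scene"): cv2.imwrite(f"pics/{n}2.png",cap(n)["frame"])
E
python3 m3.py
```

```text
[ 0.47106215 -0.25815999  0.18902251] 12.1167 5.228853559834838
[254.67526883 172.38589691]
steel ((254.5, 167.0), (22.0, 19.0), 90.0) world mm ((478.13262939453125, -258.08209228515625), (29.93987464904785, 25.62648582458496), 4.765413761138916)Traceback (most recent call last):
  File "m3.py", line 8, in <module>
    k=max(cv2.findContours((m&M).astype(np.uint8),cv2.RETR_EXTERNAL,cv2.CHAIN_APPROX_NONE)[0],key=len)
ValueError: max() iterable argument is empty
```

```bash
python3 - <<'E'
from h import *
c=np.load("w6.npy",allow_pickle=True).item(); f=c["frame"]; hsv=cv2.cvtColor(f,cv2.COLOR_BGR2HSV)
for r0 in range(150,204):
    print(r0,"".join("#" if v<60 else ("o" if s<50 else ("." if v>100 else ",")) for s,v in hsv[r0,230:282,1:]), hsv[r0,254])
E
```

```text
150 .................................................... [ 37  82 118]
151 .................................................... [ 36  83 117]
152 .................................................... [ 36  81 117]
153 .................................................... [ 37  83 117]
154 .................................................... [ 36  81 117]
155 .................................................... [ 37  80 118]
156 .................oooo.........o..................... [ 37  82 118]
157 ................ooooo........oooo................... [ 36  81 117]
158 ................ooooo........ooooo.................. [ 36  80 118]
159 ...............oooooo........ooooo.................. [ 37  81 117]
160 ...............ooooo..........ooooo................. [ 36  80 118]
161 ...............ooooo..........ooooo................. [ 37  83 117]
162 ...............oooo...........ooooo................. [ 37  80 118]
163 ..............oooooo..........ooooo................. [ 36  81 117]
164 ...............ooooo..........ooooo................. [ 37  79 116]
165 ...............ooooo..........o
[... 2000 characters left out ...]
............................................... [ 36  72 183]
195 .................................................... [ 36  74 183]
196 .................................................... [ 36  74 182]
197 .................................................... [ 37  75 183]
198 .................................................... [ 36  74 182]
199 .................................................... [ 36  74 182]
200 .................................................... [ 36  74 182]
201 .................................................... [ 36  74 183]
202 .................................................... [ 36  74 182]
203 .................................................... [ 36  74 183]
```

```bash
python3 - <<'E'
from h import *
c=np.load("w6.npy",allow_pickle=True).item(); s=sense(); t=np.array(s["tcp_pos"]); R=np.array(s["ee_rot"])
T=lambda p,z:((plane(c,[p],z)[0]-t)@R*1000).round(1)[:2]
print("ring mid",T((254.8,163),.0035),"neck",T((253.9,174.5),.005),"tips",T((248.5,155.6),.003),T((260.7,155.9),.003))
print("grip back edge top",T((253.4,188.7),.019),"front bottom",T((253.4,178.3),.006),"left/right at .019",T((248.2,184),.019),T((258.9,184),.019), T((248.2,184),.01),T((258.9,184),.01))
print("ring l/r",T((244.2,163),.003),T((265.1,163),.003))
E
```

```text
ring mid [12.4  1. ] neck [-3.1 -0.2] tips [22.4 -7.5] [22.   8.9]
grip back edge top [-19.6  -0.9] front bottom [-8.1 -0.9] left/right at .019 [-13.2  -7.8] [-13.2   6.4] [-15.2  -7.9] [-15.2   6.5]
ring l/r [ 12.4 -13.4] [12.4 14.9]
```

{"api": "step_arm", "payload": {
  "targets": "-1.4 -0.07 3 0;0 0 4 3.2;0 0 4 0;0 0 4 0;0 0 2.5 0;0 0 1.5 0;0 0 0.5 0;0 0 0.5 0;0 0 0 0;0 0 0 0",
  "claw": 4
}}

```text
time_s: 12.95
tcp_pos: [0.458, -0.259, -0.01]
ee_rot: [[0.999, 0.034, 0.002], [0.034, -0.999, -0.001], [0.002, 0.001, -1.0]]
wrist_force: [1.0, 0.7, 0.7]
gripper_width: 0.459
gripper_force: 0.0
```

{"api": "step_arm", "payload": {
  "targets": "0 0 0.2 0;0 0 0.2 0;0 0 0.1 0;0 0 0 0"
}}

```text
time_s: 13.28
tcp_pos: [0.457, -0.2588, -0.0157]
ee_rot: [[0.999, 0.033, 0.0], [0.033, -0.999, -0.0], [0.0, 0.0, -1.0]]
wrist_force: [0.5, 0.1, -0.3]
gripper_width: 0.455
gripper_force: 0.0
```

{"api": "step_arm", "payload": {
  "targets": "0 0 0 0;0 0 0 0;0 0 0 0;0 0 0 0;0 0 0 0;0 0 0 0;0 0 0 0",
  "claw": 0.8
}}

```text
time_s: 13.87
tcp_pos: [0.457, -0.2589, -0.0159]
ee_rot: [[0.999, 0.034, 0.0], [0.034, -0.999, -0.0], [0.0, 0.0, -1.0]]
wrist_force: [-0.4, -0.8, 0.6]
gripper_width: 0.153
gripper_force: 30.0
```

{"api": "step_arm", "payload": {
  "targets": "0 0 -1 0;0 0 -3 0;0 0 -3.5 0;0 0 -4 0;0.5 -3.9 0 0;0.5 -3.9 0 0;0.5 -3.9 0 0;0.5 -3.9 0 0;0.5 -4 0 0;0.5 -4 0 0;0 0 0 -6.6;0 0 0 -6.6"
}}

```text
time_s: 14.87
tcp_pos: [0.4793, -0.0195, 0.0999]
ee_rot: [[0.963, 0.271, 0.001], [0.271, -0.963, 0.0], [0.001, -0.0, -1.0]]
wrist_force: [-0.3, -0.0, -0.4]
gripper_width: 0.157
gripper_force: 30.0
```

{"api": "step_arm", "payload": {
  "targets": "0 0 0 -6.5;0 0 0 0;0 0 0 0;0 0 0 0;0 0 0 0"
}}

```text
time_s: 15.28
tcp_pos: [0.479, -0.0222, 0.0993]
ee_rot: [[0.93, 0.366, 0.0], [0.366, -0.93, 0.0], [0.0, 0.0, -1.0]]
wrist_force: [-0.5, 0.0, -0.2]
gripper_width: 0.153
gripper_force: 30.0
```

```bash
python3 - <<'E'
from h import *
c=cap("wrist"); s=sense(); t=np.array(s["tcp_pos"]); R=np.array(s["ee_rot"]); print(t,s["time_s"],np.degrees(np.arctan2(R[1,0],R[0,0])),s["gripper_width"],s["gripper_force"])
f=c["frame"]; cv2.imwrite("pics/w7.png",f); np.save("w7",c,allow_pickle=True)
hsv=cv2.cvtColor(f,cv2.COLOR_BGR2HSV)
print(proj(c,[t+R@[.027,0,-.0157+.0],t+R@[.036,0,-.0157],[.5322,-.0008,.069],[.5322,-.0008,.054]]).round(1).tolist())
for r0 in range(100,226,3):
    print(r0,"".join("#" if v<60 else ("o" if s<40 else ("." if s>60 else ",")) for s,v in hsv[r0,205:306,1:]))
E
```

```text
[ 0.47900487 -0.02223188  0.09919799] 15.3333 21.514896159817173 0.15561185724407414 30.00000536441803
[[254.5, 184.7], [254.5, 170.7], [253.8, 133.3], [253.8, 132.6]]
100 .....ooooooooooooooooooooooooooooooooooooooooooooooooooooooooooooooooooooooooooooooooooooooo.........
103 .....ooooooooooooooooooooooooooooooooooooooooooooooooooooooooooooooooooooooooooooooooooooooo.........
106 .....ooooooooooooooooooooooooooooooooooooooooooooooooooooooooooooooooooooooooooooooooooooooo.........
109 .....ooooooooooooooooooooooooooooooooooooooooooooooooooooooooooooooooooooooooooooooooooooooo.........
112 .....,oooooooooooooooooooooooooooooooooooooooooooooooooooooooooooooooooooooooooooooooooooooo.........
115 .....,oooooooooooooooooooooooooooooooooooooooooooooooooooooooooooooooooooooooooooooooooooooo....,....
118 .....,ooooooooooooooooooooooooooooooooooooooooooooooooooooooooooooooooooooooooooooooooooooo,...,,,...
121 .....,ooooooooooooooooooooooooooooooooooooooooooooooooooooooooooooooooooooooooooooooooooooo,.,,......
124 .....,oooooooooooooooooooooooooooooooooooooooooooooooooooooooooooooooooooooooooo
[... 2819 characters left out ...]
.,ooooooooooooooooooooo,........................................
208 .......................................oooooooooooooooooooo..........................................
211 ##############.........................,oooooooooooooooooo,.........................,################
214 ###############.........................oooooooooooooooooo,.........................##o###o#oo#o#oo##
217 ###############.........######..,...,...ooooooooooooooooooo..,,,,,,.,######.........#################
220 ###############........#####################################################........#################
223 ##########............#######################################################...........,############
```

The clip sits straight in the grip, with its ring centred at column 254 and the stud expected at 253.8. Descend to groove height at the standoff.

{"api": "step_arm", "payload": {
  "targets": "0 0 2 0;0 0 2 0;0 0 1.5 0;0 0 0.5 0;0 0 0 0;0 0 0 0;0 0 0 0"
}}

```text
time_s: 15.92
tcp_pos: [0.48, -0.0218, 0.04]
ee_rot: [[0.93, 0.368, 0.002], [0.368, -0.93, 0.0], [0.002, 0.0, -1.0]]
wrist_force: [-0.2, -0.5, -0.1]
gripper_width: 0.149
gripper_force: 30.0
```

```bash
python3 - <<'E'
from h import *
for i in range(4):
    c=cap("wrist"); s=sense(); print(np.round(s["tcp_pos"],4),np.round(s["wrist_force"],1),tool(np.array([.5322,-.001,s["tcp_pos"][2]])-np.array(s["tcp_pos"])))
E
```

```text
[ 0.48   -0.0218  0.0401] [ 0.9 -0.6 -0.6] [ 5.62 -0.01  0.01]
[ 0.4799 -0.0218  0.0401] [-0.1  0.5 -0.9] [ 5.63 -0.    0.01]
[ 0.4797 -0.0218  0.0399] [ 0.1  0.5 -0.5] [ 5.65 -0.    0.01]
[ 0.4796 -0.0218  0.0398] [-0.7 -0.3 -1.7] [5.66 0.   0.01]
```

{"api": "step_arm", "payload": {
  "targets": "0 0 0.08 0;0.4 0 0 0;0.4 0 0 0;0.4 0 0 0;0.3 0 0 0;0 0 0 0"
}}

```text
time_s: 16.62
tcp_pos: [0.494, -0.0161, 0.0382]
ee_rot: [[0.93, 0.369, 0.001], [0.369, -0.93, 0.0], [0.001, 0.0, -1.0]]
wrist_force: [0.1, 1.0, -1.0]
gripper_width: 0.157
gripper_force: 30.0
```

{"api": "step_arm", "payload": {
  "targets": "0.2 0 0 0;0.2 0 0 0;0.2 0 0 0;0 0 0 0"
}}

```text
time_s: 16.95
tcp_pos: [0.4965, -0.0149, 0.0379]
ee_rot: [[0.93, 0.368, -0.005], [0.368, -0.93, -0.001], [-0.005, -0.001, -1.0]]
wrist_force: [-4.7, -1.0, 2.7]
gripper_width: 0.154
gripper_force: 30.0
```

The contact is at the expected spot (bore about 11–12 mm short). Push on.

{"api": "step_arm", "payload": {
  "targets": "0.2 0 -0.04 0;0.2 0 0 0;0 0 0 0"
}}

```text
time_s: 17.2
tcp_pos: [0.4994, -0.0137, 0.038]
ee_rot: [[0.93, 0.368, -0.006], [0.368, -0.93, -0.002], [-0.006, -0.001, -1.0]]
wrist_force: [-6.0, -1.7, 3.8]
gripper_width: 0.155
gripper_force: 30.0
```

{"api": "step_arm", "payload": {
  "targets": "0.2 0 0 0;0.2 0 0 0;0 0 0 0"
}}

```text
time_s: 17.45
tcp_pos: [0.5023, -0.0125, 0.0379]
ee_rot: [[0.93, 0.368, -0.008], [0.368, -0.93, -0.002], [-0.008, -0.001, -1.0]]
wrist_force: [-7.6, -2.3, 4.5]
gripper_width: 0.153
gripper_force: 30.0
```

{"api": "step_arm", "payload": {
  "targets": "0.2 0 -0.04 0;0.2 0 0 0;0 0 0 0"
}}

```text
time_s: 17.7
tcp_pos: [0.5052, -0.0114, 0.0381]
ee_rot: [[0.93, 0.367, -0.01], [0.367, -0.93, -0.003], [-0.01, -0.001, -1.0]]
wrist_force: [-7.2, -2.7, 4.6]
gripper_width: 0.152
gripper_force: 30.0
```

{"api": "step_arm", "payload": {
  "targets": "0.2 0 -0.02 0;0.2 0 0 0;0 0 0 0"
}}

```text
time_s: 17.95
tcp_pos: [0.5082, -0.0102, 0.0381]
ee_rot: [[0.93, 0.367, -0.011], [0.367, -0.93, -0.003], [-0.012, -0.001, -1.0]]
wrist_force: [-8.5, -3.1, 4.6]
gripper_width: 0.154
gripper_force: 30.0
```

{"api": "step_arm", "payload": {
  "targets": "0.2 0 0 0;0.2 0 0 0;0 0 0 0"
}}

```text
time_s: 18.2
tcp_pos: [0.5111, -0.009, 0.0381]
ee_rot: [[0.93, 0.367, -0.013], [0.367, -0.93, -0.003], [-0.013, -0.002, -1.0]]
wrist_force: [-10.4, -3.8, 6.3]
gripper_width: 0.148
gripper_force: 30.0
```

{"api": "step_arm", "payload": {
  "targets": "0.15 0 -0.03 0;0.15 0 0 0;0 0 0 0"
}}

```text
time_s: 18.45
tcp_pos: [0.5133, -0.0081, 0.0382]
ee_rot: [[0.93, 0.367, -0.014], [0.367, -0.93, -0.004], [-0.014, -0.002, -1.0]]
wrist_force: [-11.7, -4.0, 5.9]
gripper_width: 0.151
gripper_force: 30.0
```

{"api": "step_arm", "payload": {
  "targets": "0.15 0 0 0;0.15 0 0 0;0 0 0 0"
}}

```text
time_s: 18.7
tcp_pos: [0.5189, -0.006, 0.0386]
ee_rot: [[0.93, 0.367, -0.008], [0.367, -0.93, -0.002], [-0.008, -0.001, -1.0]]
wrist_force: [-5.9, -1.6, 1.8]
gripper_width: 0.153
gripper_force: 30.0
```

Force dropped from about 12.4 to 6 N: the clip snapped over. A little further push will make sure it is home.

{"api": "step_arm", "payload": {
  "targets": "0 0 0 0;0 0 0 0"
}}

```text
time_s: 18.87
tcp_pos: [0.518, -0.0063, 0.0384]
ee_rot: [[0.93, 0.367, -0.01], [0.367, -0.93, -0.002], [-0.01, -0.001, -1.0]]
wrist_force: [-7.4, -2.3, 3.9]
gripper_width: 0.151
gripper_force: 30.0
```

{"api": "step_arm", "payload": {
  "targets": "0.2 0 0 0;0.2 0 0 0;0 0 0 0;0 0 0 0"
}}

```text
time_s: 19.2
tcp_pos: [0.5206, -0.0053, 0.0383]
ee_rot: [[0.93, 0.367, -0.012], [0.367, -0.93, -0.003], [-0.013, -0.001, -1.0]]
wrist_force: [-10.4, -3.9, 5.8]
gripper_width: 0.155
gripper_force: 30.0
```

{"api": "step_arm", "payload": {
  "targets": "0.2 0 0 0;0.2 0 0 0;0 0 0 0;0 0 0 0"
}}

```text
time_s: 19.53
tcp_pos: [0.5235, -0.0041, 0.0383]
ee_rot: [[0.93, 0.367, -0.014], [0.367, -0.93, -0.004], [-0.014, -0.002, -1.0]]
wrist_force: [-11.1, -3.7, 6.2]
gripper_width: 0.152
gripper_force: 30.0
```

The 11.7 N at this deflection matches the spring alone, so the clip is home. Bring the carriage back to rest.

{"api": "step_arm", "payload": {
  "targets": "-0.2 0 0 0;-0.2 0 0 0;-0.2 0 0 0;-0.2 0 0 0;-0.2 0 0.05 0;-0.2 0 0 0;-0.2 0 0.05 0;-0.2 0 0 0;0 0 0 0;0 0 0 0"
}}

```text
time_s: 20.37
tcp_pos: [0.5125, -0.0085, 0.0381]
ee_rot: [[0.93, 0.368, -0.006], [0.368, -0.93, -0.001], [-0.006, -0.001, -1.0]]
wrist_force: [-6.6, -1.6, 4.4]
gripper_width: 0.154
gripper_force: 30.0
```

{"api": "step_arm", "payload": {
  "targets": "-0.2 0 0 0;-0.2 0 0 0;-0.2 0 -0.05 0;0 0 0 0;0 0 0 0"
}}

```text
time_s: 20.78
tcp_pos: [0.5085, -0.0101, 0.0386]
ee_rot: [[0.93, 0.368, -0.002], [0.368, -0.93, -0.0], [-0.002, -0.0, -1.0]]
wrist_force: [-4.8, -1.7, 0.1]
gripper_width: 0.151
gripper_force: 30.0
```

{"api": "step_arm", "payload": {
  "targets": "-0.1 0 0 0;-0.1 0 0 0;-0.1 0 0 0;0 0 0 0"
}}

```text
time_s: 21.12
tcp_pos: [0.5075, -0.0107, 0.0391]
ee_rot: [[0.93, 0.369, 0.001], [0.369, -0.93, 0.0], [0.001, 0.0, -1.0]]
wrist_force: [-2.4, 0.2, -2.3]
gripper_width: 0.156
gripper_force: 30.0
```

{"api": "step_arm", "payload": {
  "targets": "0 0 0.02 0;0 0 0 0;0 0 0 0;0 0 0 0;0 0 0 0;0 0 0 0",
  "claw": 4
}}

```text
time_s: 21.62
tcp_pos: [0.5075, -0.0108, 0.0391]
ee_rot: [[0.93, 0.369, 0.001], [0.369, -0.93, 0.0], [0.001, 0.0, -1.0]]
wrist_force: [0.5, -0.3, -0.2]
gripper_width: 0.44
gripper_force: 0.0
```

{"api": "step_arm", "payload": {
  "targets": "0 0 -1 0;0 0 -2 0;0 0 -3 0;-0.5 0 -3.5 0;-1 0 -3.5 0;-1.3 0 0 0;0 0 0 0;0 0 0 0;0 0 0 0;0 0 0 0;0 0 0 0"
}}

```text
time_s: 22.53
tcp_pos: [0.4808, -0.0212, 0.1678]
ee_rot: [[0.93, 0.369, -0.002], [0.369, -0.93, -0.001], [-0.002, -0.0, -1.0]]
wrist_force: [-0.1, -0.1, -0.2]
gripper_width: 0.459
gripper_force: 0.0
```

```bash
python3 - <<'E'
from h import *
c=cap("wrist"); s=sense(); print(s["tcp_pos"],s["time_s"],s["wrist_force"]); print(proj(c,[[.5322,-.001,.069]]))
x,y=proj(c,[[.527,-.003,.06]])[0].astype(int)
w=c["frame"]; o=cv2.resize(w[y-45:y+45,x-45:x+45],(450,450),interpolation=2)
d=cap("side"); x,y=proj(d,[[.53,-.003,.04]])[0].astype(int); p=cv2.resize(d["frame"][y-27:y+28,x-20:x+21],(336,450),interpolation=2)
cv2.imwrite("pics/c8.png",np.hstack([o,p]))
E
```

```text
[ 0.48089816 -0.02115893  0.16793026] 22.5833 [-0.44778151 -0.39408271 -0.90796153]
[[254.42719637 132.80466027]]
```

View pics/c8.png

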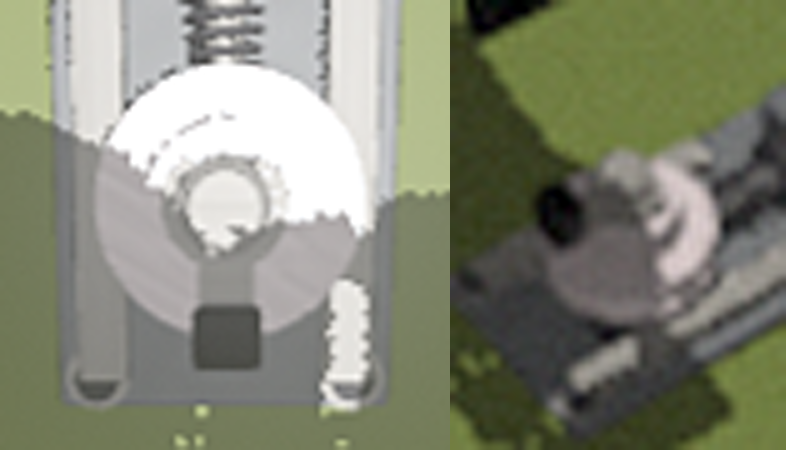

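The pulley is seated, with the clip concentric around the stud under its head. The thumb grip, at (227,337) in the left panel, is in line with the slide and points away from the spring. The arm is clear, so I'll hand in.

```bash
python3 -c "
from station import r
print(r.finish_job())"
```

```text
the job is handed in; nothing more can be done
None
```

The aluminium pulley is seated hub up on the stud's shoulder and the clip is snapped into the groove, thumb grip in line with the slide and away from the housing; peak push was about 12.5 N, and the job was handed in at about 23 s with no verdict returned.

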